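# Pack the four pies into their matching cartons

## Task

Put each of the four little pies into the open carton base whose recess has its shape and size, so that it stands upright and level, fully down on the floor of the recess. Keep the pies upright all the time, let go of them all, and leave the sugar shaker and the spatula where they are.

Things in the scene. Friction and masses are not known exactly. Their poses are not given: they have to be found in the camera images.
- pie_large_round_center (a point): Large round deep pie in a tin, 66 mm diameter, about 170 g. Aluminium tin wall from the bottom to 38 mm, then golden pastry to the top, sides upright (pastry is 1.5 mm in from the tin). 44 mm high; this point is its centre, 22 mm above its underside; z points up. To set it in its carton, hold it by its upper part so that the fingertips stay at least 10 mm above its underside, clear of the recess edge.
- pie_small_round_center (a point): Small round deep pie in a tin, 46 mm diameter, about 90 g. Aluminium tin wall from the bottom to 38 mm, then golden pastry to the top, sides upright (pastry is 1.5 mm in from the tin). 44 mm high; this point is its centre, 22 mm above its underside; z points up. To set it in its carton, hold it by its upper part so that the fingertips stay at least 10 mm above its underside, clear of the recess edge.
- pie_square_center (a point): Square deep pie in a tin, 54 x 54 mm, about 140 g, x and y along its sides. Aluminium tin wall from the bottom to 38 mm, then golden pastry to the top, sides upright (pastry is 1.5 mm in from the tin). 44 mm high; this point is its centre, 22 mm above its underside; z points up. To set it in its carton, hold it by its upper part so that the fingertips stay at least 10 mm above its underside, clear of the recess edge.
- pie_oblong_center (a point): Oblong deep pie in a tin, 78 mm long (its x) by 44 mm wide (its y), about 160 g. Aluminium tin wall from the bottom to 38 mm, then golden pastry to the top, sides upright (pastry is 1.5 mm in from the tin). 44 mm high; this point is its centre, 22 mm above its underside; z points up. To set it in its carton, hold it by its upper part so that the fingertips stay at least 10 mm above its underside, clear of the recess edge.
- carton_large_round: Shallow carton base with a round recess 80 mm in diameter, for the large round pie. Brown card insert with white edge and white recess floor, 106 x 106 mm and 9 mm high, fixed to the bench; lies within 0.22 rad of square with the bench. Recess floor 2 mm above the bench, insert top 8 mm (recess 6 mm deep). Origin at the centre of its underside on the bench, directly under the recess centre; z up.
- carton_small_round: Shallow carton base with a round recess 60 mm in diameter, for the small round pie. Brown card insert with white edge and white recess floor, 106 x 106 mm and 9 mm high, fixed to the bench; lies within 0.22 rad of square with the bench. Recess floor 2 mm above the bench, insert top 8 mm (recess 6 mm deep). Origin at the centre of its underside on the bench, directly under the recess centre; z up.
- carton_square: Shallow carton base with a square recess 68 x 68 mm, sides along its x and y, for the square pie. Brown card insert with white edge and white recess floor, 106 x 106 mm and 9 mm high, fixed to the bench; lies within 0.22 rad of square with the bench. Recess floor 2 mm above the bench, insert top 8 mm (recess 6 mm deep). Origin at the centre of its underside on the bench, directly under the recess centre; z up.
- carton_oblong: Shallow carton base with an oblong recess 92 mm (its x) by 58 mm (its y), for the oblong pie. Brown card insert with white edge and white recess floor, 106 x 106 mm and 9 mm high, fixed to the bench; lies within 0.22 rad of square with the bench. Recess floor 2 mm above the bench, insert top 8 mm (recess 6 mm deep). Origin at the centre of its underside on the bench, directly under the recess centre; z up.
- shaker_center (a point): Bystander: upright steel sugar shaker, 54 mm diameter, 112 mm high, loose, to be left alone. Point at its centre, 56 mm up.
- spatula_grip (a point): Bystander: small icing spatula 200 mm long, black handle 18 mm wide and 14 mm high, metal blade 28 mm wide, lying flat on the bench between pies and cartons, its length along x (within 0.06 rad), blade away from the robot, loose, to be left alone. Point on its handle, 60 mm from the handle's end, 7 mm above the bench.

How it is judged:
By the outcome, as a careful person would: the job done as asked, in the order asked, and still so for the second after the job is handed in, with the robot touching nothing.
It also fails if it takes over 96 s, if anything falls off the work surface, if the arm or the gripper's body presses on something with over 40 N, if the wrist force passes 120 N, or if a joint passes its speed limit or range.

## Robot

A 6-joint arm with a two-finger parallel gripper is mounted at the origin on the work surface. World frame = base frame: x ahead of the robot, y to its left, z up, the work surface at z = 0. Lengths are in m, angles in rad, forces in N, time in s.
With the tool pointing down it reaches from about 0.35 to 0.8 m from the base axis. Payload 7.3 kg.
Tool frame: the origin (TCP) lies between the finger pads; the fingertips stand 25 mm ahead of it and the grasp point (between the pads) lies 6 mm ahead of it (r.tip_extent is the distance from the TCP to the fingertips, in m); z points along the fingers, y is the line along which they close (so a half turn about z gives the same grasp; the last joint's range is limited). The gripper opens to 85 mm and grips with 20 to 120 N. Pads are 22 mm wide; open, the fingers measure 114 mm over their backs; the gripper's body (76 mm by 85 mm) begins 54 mm behind the grasp point. The pads swing forward as they close: fully open they stand 13 mm farther back than shut.
Start: joints at [-1.265, 0.342, 1.524, -0, 1.275, -0.146], TCP at [0.229, -0.472, 0.228] pointing down, gripper open.
Joint ranges: [-2.53, 2.53], [-0.77, 2.02], [0.04, 2.7], [-1, 4.14], [0.28, 2.66], [-3.11, 3.11]. Speed limits (rad/s): [2.57, 2.57, 3.14, 3.14, 3.14, 3.14].

## Interface

Orientations are given as a unit quaternion [x, y, z, w].
In Python, from workcell import r, command_gripper, optics gives the robot as it stands. The module is installed in compiled form; this text tells all that it offers. Calls block until the motion is done:
- r.reach(position, orientation): joint-space move of the TCP to a pose.
- r.move_straight(position, orientation=None, speed=0.15, max_force=None): straight line of the TCP; orientation=None keeps the orientation; speed is the mean speed in m/s. With max_force (N) it stops when the force on the tool has changed by that much, and returns True; else False.
- r.movej(angles): joint-space move.
- command_gripper(opening, force=None): finger opening in m; force is the grip in N (None keeps the last); returns when the fingers have stopped.
- r.hold(seconds).
- r.solve_ik(position, orientation): joint angles nearest the present ones, or None.
- r.read_state(): the state.
- optics.get_image(name): name is "scene" or "top"; returns (picture, depth): 384x512x3 uint8, red, green, blue; 384x512 float32, m along the optical axis (not along the pixel's ray), 0 where there is no reading.
- optics.camera_model(name): a dict with "K" (3x3 intrinsics, pixels), "k1" (the pictures are not rectified: a ray, as slopes to the right and down, at radius r is drawn at 1 + k1 r^2 times it, then the intrinsics apply), "R" (3x3) and "t" (3): a world point X has camera coordinates R X + t. Camera axes: x right, y down, z forward; pixel columns grow to the right and rows downward; lengths in m; the calibration is good to about 2 mm. A picture is of the moment at which its call begins. camera_model takes no time and is no camera call.
A pose or a line that the arm cannot do raises r.PlanningError and nothing moves.
- r.finish_job(): hands the job in; it is judged then, once.
The state is a dict: "time_s": time; "joint_positions": joint angles; "dq": joint speeds; "tau": joint torques, N m; "eef_pos": TCP position; "eef_rot": TCP orientation; "contact_force": force on the tool from outside, world axes, zero at the start; "torque": the same for the moment, N m; "grip_width": finger opening in m; "grip_force": force on a finger pad.
Only numpy, scipy, OpenCV 4.12 (cv2) and the standard library are available. Lean on these libraries where they do the work, as an engineer would, in place of code of your own. Each camera call takes 0.05 s, during which the arm holds its last target. There are 200 camera calls.

## Working session

There is one attempt and no reset: what is moved stays moved. The work goes in short steps, each a Python script; the robot and the scene stay as the last script left them, time stands still between calls to the robot, and variables do not carry over. Pictures are saved under pics/ and viewed, at most 14 in all, crops included, and the job is handed in when it is done.

```bash
mkdir -p pics; python3 - <<'E'
from workcell import r,optics
import cv2,numpy as np
for n in("top","scene"):
    im,d=optics.get_image(n); cv2.imwrite(f"pics/{n}0.png",im[:,:,::-1]); np.savez(f"pics/{n}0.npz",im=im,d=d)
    print(n,optics.camera_model(n),d.min(),d.max())
print(r.tip_extent,r.read_state())
E
```

```text
top {'K': array([[352.44550873,   0.        , 247.94096336],
       [  0.        , 352.44550873, 192.7629982 ],
       [  0.        ,   0.        ,   1.        ]]), 'k1': -0.039170245241318874, 'R': array([[ 7.63716430e-04, -9.99995765e-01, -2.80831064e-03],
       [-9.94833155e-01, -4.74666416e-04, -1.01522252e-01],
       [ 1.01520489e-01,  2.87133475e-03, -9.94829305e-01]]), 't': array([0.01833713, 0.57135331, 0.93864292])} 0.0 1.8722887
scene {'K': array([[349.00834526,   0.        , 251.48091312],
       [  0.        , 349.00834526, 190.44977869],
       [  0.        ,   0.        ,   1.        ]]), 'k1': -0.03152400901995471, 'R': array([[ 0.73877602,  0.67394323, -0.00324279],
       [ 0.57207959, -0.62964229, -0.52561919],
       [-0.35627929,  0.38645972, -0.85071379]]), 't': array([-0.41679358, -0.29861485,  1.24522773])} 0.0 2.9769807
0.025 {'time_s': 0.1, 'joint_positions': array([-1.26501535e+00,  3.42622296e-01,  1.52488205e+00,  5.30649268e-06,
        1.27542116e+00, -1.45991489e-01]), 'dq': array([ 0.00168675, -0.00261617, -0.00315947, -0.00065669, -0.00227695,
       -0.0002472 ]), 'tau': array([ 1.08249027e-03, -4.34450591e+01, -2.46491271e+01, -1.21561825e-04,
        4.75198729e-03, -4.41888020e-06]), 'eef_pos': array([ 0.22911352, -0.47197969,  0.2274252 ]), 'eef_rot': array([ 9.74595957e-01,  2.23969364e-01, -5.06575989e-05, -6.64502999e-04]), 'contact_force': array([ 0.14883818, -0.42652681, -0.62239487]), 'torque': array([ 0.00110432,  0.020639  , -0.03017463]), 'grip_force': 0.0, 'grip_width': 0.08552822803943255}
```

View pics/top0.png

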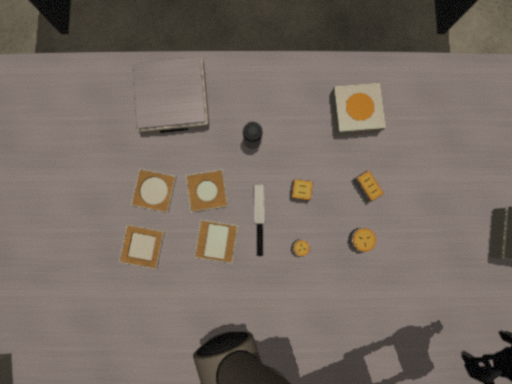

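View pics/scene0.png

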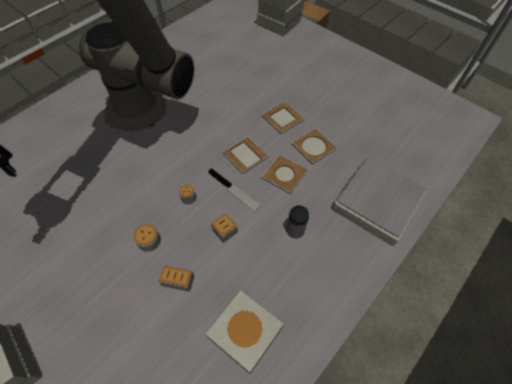

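The top view shows the cartons on the left: large round (154,190), small round (206,190), square (142,247), oblong (216,241). The pies are on the right: square (302,190), oblong (370,186), small round (301,248), large round (363,240). The spatula is at x≈260 and the shaker at (252,133).

```bash
cat > h.py <<'E'
import numpy as np,cv2
from workcell import r,command_gripper,optics
def plane(n,px,z):
    c=optics.camera_model(n); p=cv2.undistortPoints(np.float32(px).reshape(-1,1,2),c["K"],np.array([c["k1"],0,0,0]))[:,0]
    rays=np.c_[p,np.ones(len(p))]@c["R"]; o=-c["R"].T@c["t"]
    return (o+rays*((z-o[2])/rays[:,2])[:,None])[:,:2]
def blob(n,im,seed,z,hi=25,half=28):
    """orange/brown blob nearest the seed -> centre, sides, angle of the long side (world)"""
    x,y=map(int,seed); hsv=cv2.cvtColor(im,cv2.COLOR_RGB2HSV)
    m=cv2.inRange(hsv,(5,100,60),(hi,255,255)); k=np.zeros_like(m); k[max(0,y-half):y+half,max(0,x-half):x+half]=255; m&=k
    m=cv2.morphologyEx(m,cv2.MORPH_CLOSE,np.ones((3,3)))
    c=max(cv2.findContours(m,cv2.RETR_EXTERNAL,cv2.CHAIN_APPROX_NONE)[0],key=cv2.contourArea)
    f=np.zeros_like(m); cv2.drawContours(f,[c],-1,255,-1)
    ys,xs=np.nonzero(f); w=plane(n,np.c_[xs,ys],z)
    (_,_),(a,b),t=cv2.minAreaRect((w*1000).astype(np.float32))
    if b>a: a,b,t=b,a,t+90
    return w.mean(0),(round(a),round(b)),(np.radians(t)+np.pi/2)%np.pi-np.pi/2
PIE=dict(square=(302,190),oblong=(370,186),small=(301,248),large=(363,240))
CAR=dict(square=(142,247),oblong=(216,241),small=(206,190),large=(154,190))
E
python3 - <<'E'
from h import *
q=np.load("pics/top0.npz"); im,d=q["im"],q["d"]
print(optics.camera_model("top")["R"].T@-optics.camera_model("top")["t"])
for k in PIE: print("pie",k,*blob("top",im,PIE[k],.043))
for k in CAR: print("car",k,*blob("top",im,CAR[k],.008))
q=np.load("pics/scene0.npz"); im=q["im"]
S=dict(square=(224,227),oblong=(176,278),small=(187,192),large=(146,237))
C=dict(square=(284,117),oblong=(245,155),small=(285,174),large=(314,146))
for k in S: print("S pie",k,*blob("scene",im,S[k],.043))
for k in C: print("S car",k,*blob("scene",im,C[k],.008,half=24))
# spatula, shaker
print(plane("top",[(260,184),(260,256),(252,128)],.01), plane("top",[(252,128)],.112))
E
```

```text
[0.47309573 0.0159131  0.99184605]
pie square [ 0.57929294 -0.12712535] (53, 53) -0.14248550990585507
pie oblong [ 0.59008913 -0.31297937] (76, 43) 0.5285217620313647
pie small [ 0.42268921 -0.12326634] (43, 40) 1.5696917807327861
pie large [ 0.44393784 -0.29246506] (62, 59) -0.026274880472776374
car square [0.42354932 0.3153222 ] (101, 101) -0.17831421447318174
car oblong [0.43750211 0.10820342] (100, 100) -0.14817934831644486
car small [0.58006556 0.13595804] (100, 100) -1.4207237705490279
car large [0.58040111 0.28607244] (101, 100) 1.3661084285724963
S pie square [ 0.58045181 -0.13070469] (51, 51) 1.4232277744744612
S pie oblong [ 0.59084948 -0.315239  ] (74, 40) 0.547448781319531
S pie small [ 0.4233774  -0.12586289] (41, 40) -1.486279053710847
S pie large [ 0.44437049 -0.29418951] (61, 60) -0.29033143045382204
S car square [0.4249563  0.31302538] (98, 97) 1.3903007170728308
S car oblong [0.43675489 0.10821896] (98, 97) -0.13889703349502813
S car small [0.5810174  0.13370566] (99, 97) 0.16665765825044598
S car large [0.58145917 0.28307052] (98, 96) -0.21021009590073447
[[ 0.59803591 -0.01508807]
 [ 0.39829766 -0.01458799]
 [ 0.75932377  0.00728994]] [[0.7295887  0.00818577]]
```

```bash
cat >> h.py <<'E'
def quat(psi): return [np.cos(psi/2),np.sin(psi/2),0,0]
def st(): return r.read_state()
E
python3 - <<'E'
from h import *
r.reach([.5,-.21,.10],quat(-.4)); print(st()["time_s"])
for w in (.066,.046):
    command_gripper(w,30)
    r.move_straight([.5,-.21,.050],speed=.2)
    hit=r.move_straight([.5,-.21,.012],speed=.04,max_force=4); s=st()
    print(w,hit,s["eef_pos"],s["grip_width"],r.tip_extent,s["contact_force"],s["time_s"])
    r.move_straight([.5,-.21,.06],speed=.25)
print(st()["time_s"])
E
```

```text
1.575
0.066 False [ 0.50016806 -0.21008731  0.01220027] 0.06607477172767301 0.025 [-0.03784661 -0.13926162  0.12768558] 3.4083
0.046 False [ 0.50017836 -0.21010421  0.01223143] 0.04601976565113457 0.025 [-0.03638852 -0.21724368  0.31233338] 5.4333
5.775
```

```bash
python3 - <<'E'
from h import *
r.move_straight([.5,-.21,.014],speed=.2)
hit=r.move_straight([.5,-.21,-.012],speed=.04,max_force=4); s=st()
print(hit,s["eef_pos"],s["eef_rot"],s["grip_width"],s["contact_force"],s["time_s"])
im,d=optics.get_image("scene"); cv2.imwrite("pics/t1.png",cv2.resize(im[120:300,80:320,::-1],None,fx=3,fy=3,interpolation=cv2.INTER_CUBIC))
r.move_straight([.5,-.21,.06],speed=.25)
E
```

```text
True [ 0.50011423 -0.21005196 -0.00561948] [ 9.80064904e-01 -1.98677438e-01  2.32014953e-04  7.64909770e-05] 0.04612937255318768 [-0.23219411  1.04935645  5.3425864 ] 6.675
```

View pics/t1.png

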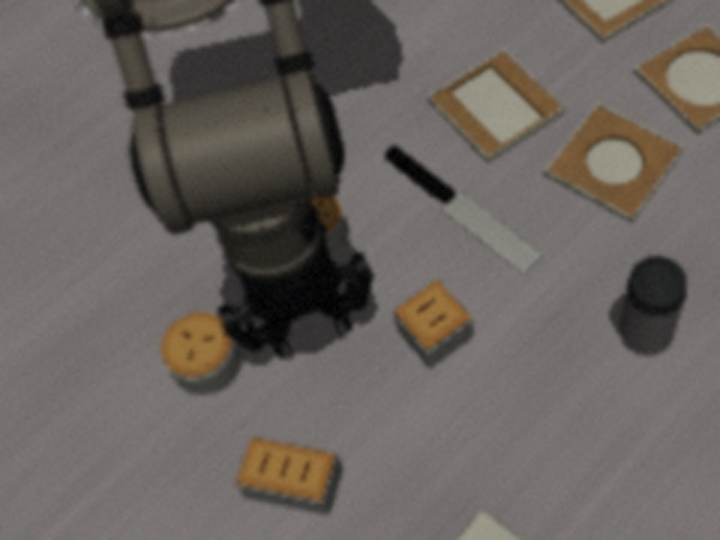

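The gripper is clear of the pies and between them. The fingers touched the bench at TCP z=-5.6 mm, well below what the spec implies. I'll measure this at two more openings so the grasp height rests on touch.

```bash
python3 - <<'E'
from h import *
for w in (.066,.0):
    command_gripper(w,30)
    r.move_straight([.5,-.21,.014 if w else .03],speed=.2)
    hit=r.move_straight([.5,-.21,-.025],speed=.04,max_force=4); s=st()
    print(w,hit,s["eef_pos"],s["grip_width"],s["contact_force"],s["time_s"])
    r.move_straight([.5,-.21,.08],speed=.25)
command_gripper(.062)
r.reach([.423,-.1245,.10],quat(-.3))
im,d=optics.get_image("scene"); cv2.imwrite("pics/t2.png",cv2.resize(im[80:260,80:320,::-1],None,fx=3,fy=3,interpolation=cv2.INTER_CUBIC))
print(st()["time_s"])
E
```

```text
0.066 True [ 0.49995998 -0.20995581 -0.00985166] 0.06620194340791069 [-1.15393747 -0.22081653  6.77956492] 8.5
0.0 True [ 0.49983922 -0.2098894  -0.00324243] -0.00012140850441116853 [-1.34450207  0.50475273  7.97294601] 10.9
12.5833
```

View pics/t2.png

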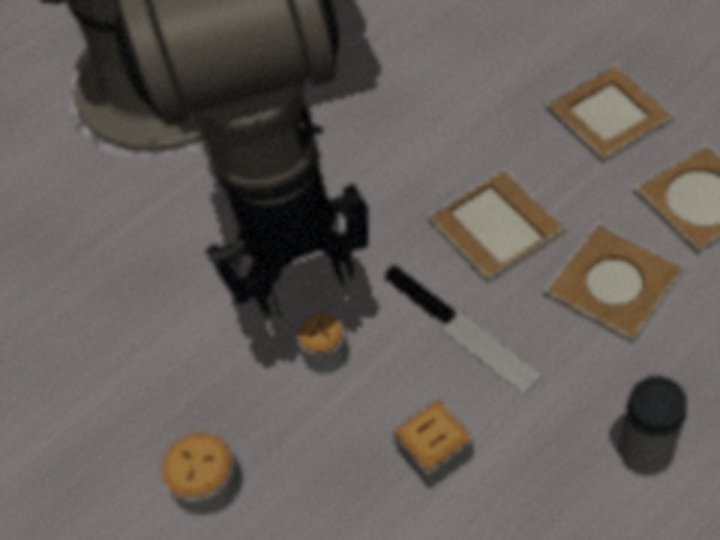

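The gripper is centred above the small pie in xy. The fingertips sit 3–10 mm above the reported TCP, depending on opening, so I'll use the touch values. Small pie first.

```bash
cat >> h.py <<'E'
def touch(w): return np.interp(w,[0,.046,.066,.078],[-.003,-.0056,-.0099,-.0130])
def pick(xy,psi,w,opening):
    z=.014+touch(w); q=quat(psi)
    command_gripper(opening,35); r.reach([*xy,.09],q)
    hit=r.move_straight([*xy,z],speed=.15,max_force=8); s0=st()
    command_gripper(w-.012,35); s=st(); print("pick hit",hit,s0["eef_pos"],"grip",s["grip_width"],s["grip_force"],s["contact_force"])
    r.move_straight([*xy,.10],speed=.2); s=st(); print("lift",s["grip_width"],s["contact_force"],s["time_s"])
    return z
def place(xy,psi,w,z,opening):
    q=quat(psi); r.reach([*xy,.10],q); r.move_straight([*xy,z+.010],speed=.15)
    hit=r.move_straight([*xy,z],speed=.03,max_force=5); s=st(); print("place hit",hit,s["eef_pos"],z,s["contact_force"])
    command_gripper(opening); r.move_straight([*xy,.10],speed=.2); print(st()["time_s"])
E
python3 - <<'E'
from h import *
z=pick([.423,-.1245],-.3,.046,.066)
im,d=optics.get_image("scene"); cv2.imwrite("pics/t3.png",cv2.resize(im[80:260,80:320,::-1],None,fx=3,fy=3,interpolation=cv2.INTER_CUBIC))
print(z)
E
```

```text
pick hit False [ 0.42345466 -0.1247288   0.00892963] grip 0.04453826057585757 35.35956680774689 [-1.61230832  1.05621455  6.2416892 ]
lift 0.045136703730327285 [-0.2292214  -0.17035995 -1.68942564] 14.6667
0.008400000000000001
```

View pics/t3.png

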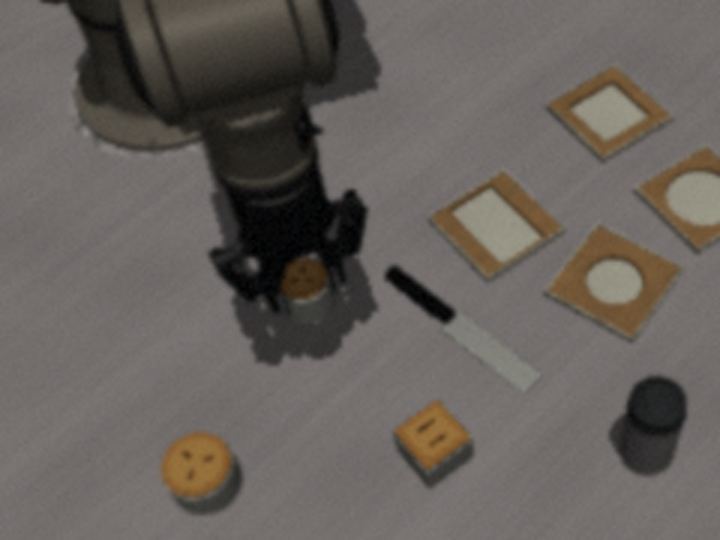

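The small pie is held upright between the tips at about (305,290), and the fingers sit above its underside. Placing it now, then on to the large pie.

```bash
python3 - <<'E'
from h import *
place([.5805,.1348],.1,.046,.0087,.064)
z=pick([.4441,-.2933],-.5,.066,.085)
im,d=optics.get_image("scene"); cv2.imwrite("pics/t4.png",cv2.resize(im[80:300,100:340,::-1],None,fx=2.7,fy=2.7,interpolation=cv2.INTER_CUBIC))
print(z)
E
```

```text
place hit True [0.58139668 0.13482567 0.01111352] 0.0087 [-0.44783535  0.59929834  3.69438041]
17.8333
pick hit False [ 0.44468976 -0.29334506  0.00461641] grip 0.06470527298299482 38.65992486476898 [-1.03983573  1.25119019  6.23938581]
lift 0.06492407227720821 [-0.24525839  0.11903528 -1.29577138] 21.5083
0.0040999999999999995
```

View pics/t4.png

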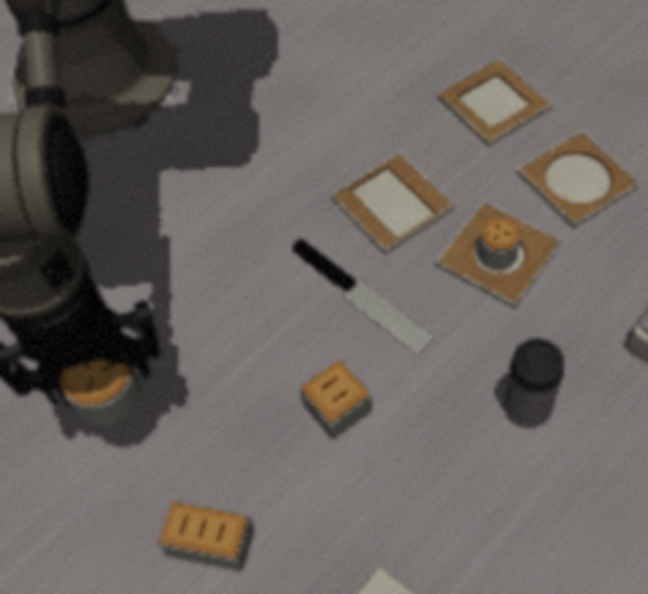

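The small pie stands in its recess at about (500,240), and the large one is held level.

```bash
python3 - <<'E'
from h import *
place([.5805,.2846],0.,.066,.0044,.083)
z=pick([.5799,-.1289],-.145,.054,.074)
if st()["grip_width"]>.05:
    place([.4243,.3142],-.179,.054,z+.0003,.072)
    z=pick([.5905,-.3141],.538,.044,.066); print(z)
im,d=optics.get_image("top"); cv2.imwrite("pics/t5.png",cv2.resize(im[100:300,90:410,::-1],None,fx=2.4,fy=2.4,interpolation=cv2.INTER_CUBIC))
E
```

```text
place hit True [0.58137699 0.28489066 0.00701555] 0.0044 [ 0.2016242  -0.27381713  3.55558098]
25.6833
pick hit False [ 0.58058253 -0.12870153  0.0073241 ] grip 0.05272130914519277 38.610777854919434 [-0.34861041  1.60727498  5.40032409]
lift 0.05288076270024654 [-0.92916529 -0.57466274 -2.41745471] 29.1083
place hit True [0.42517349 0.31469899 0.00986503] 0.00698 [-0.05055804 -0.1904934   3.11969152]
32.7833
pick hit False [ 0.59112684 -0.31422404  0.00928853] grip 0.04323026704374877 37.88914382457733 [0.27769674 0.90673979 5.94429582]
lift 0.04329991586900447 [ 0.29222205 -0.63794859 -2.31365043] 36.9583
0.00851304347826087
```

View pics/t5.png

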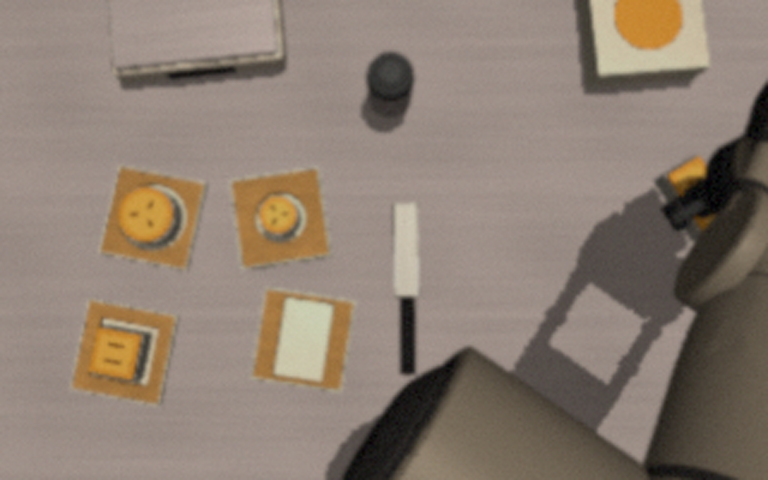

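The large, small and square pies sit in their recesses at (150,215), (278,215) and (117,355). The oblong pie is gripped at about (690,190).

```bash
python3 - <<'E'
from h import *
place([.4371,.1082],-.144,.044,.0088,.064)
r.reach([.45,-.22,.25],quat(-.4)); print(st()["time_s"])
im,d=optics.get_image("top"); cv2.imwrite("pics/t6.png",cv2.resize(im[100:300,90:410,::-1],None,fx=2.4,fy=2.4,interpolation=cv2.INTER_CUBIC))
from h import blob
def top(seed):
    # flat tops: depth -> heights of pixels near the pie
    c=optics.camera_model("top"); x,y=seed; ys,xs=np.mgrid[y-18:y+18,x-18:x+18].reshape(2,-1)
    p=cv2.undistortPoints(np.float32(np.c_[xs,ys]).reshape(-1,1,2),c["K"],np.array([c["k1"],0,0,0]))[:,0]
    w=(np.c_[p,np.ones(len(p))]*d[ys,xs][:,None]-c["t"])@c["R"]; t=w[(w[:,2]>.038)&(w[:,2]<.06)]
    A=np.c_[t[:,:2]-t[:,:2].mean(0),np.ones(len(t))]; return t.mean(0),np.linalg.lstsq(A,t[:,2],rcond=None)[0][:2],len(t)
for k in CAR: print(k,*top(CAR[k]))
im2,_=optics.get_image("scene"); cv2.imwrite("pics/t7.png",cv2.resize(im2[80:230,190:350,::-1],None,fx=4,fy=4,interpolation=cv2.INTER_CUBIC))
E
```

```text
place hit True [0.43812302 0.10828826 0.01181044] 0.0088 [0.24123377 0.68074357 1.5973071 ]
40.5917
41.9417
square [0.42492417 0.31245922 0.04529878] [-0.00419906  0.02893167] 393
oblong [0.43933401 0.10797172 0.04547472] [0.00584948 0.01230222] 449
small [0.58021403 0.13491121 0.04486548] [ 0.01746103 -0.01040321] 217
large [0.58041998 0.2817628  0.0454032 ] [0.00961173 0.01995766] 441
```

View pics/t6.png

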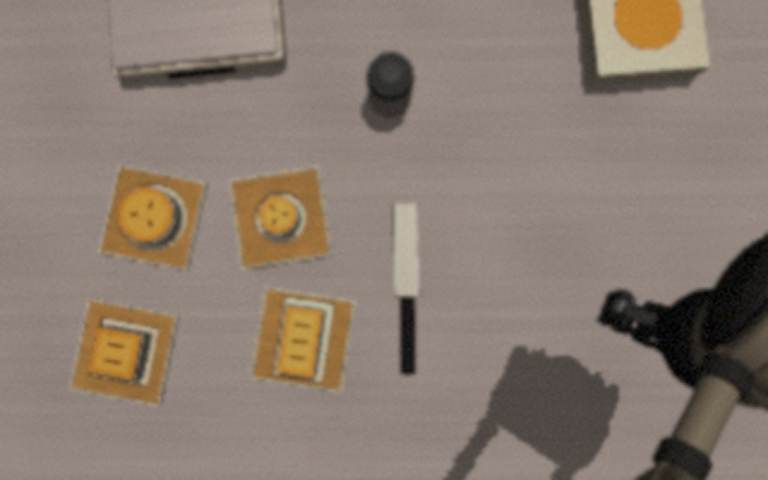

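View pics/t7.png

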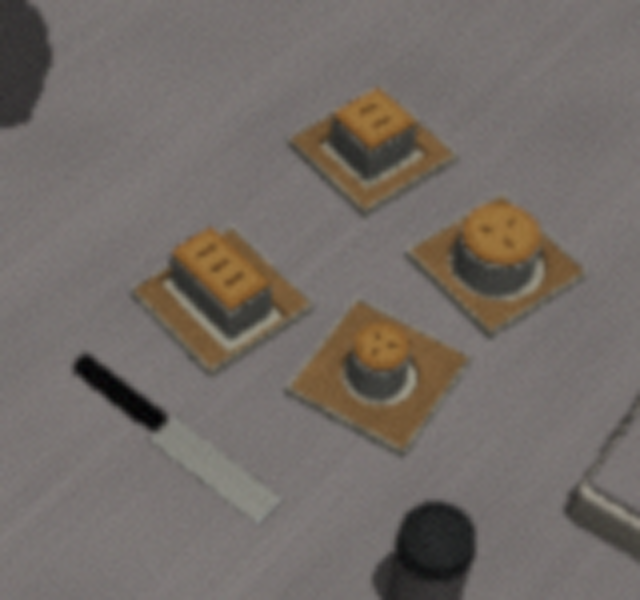

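Both views show all four pies inside their recesses with white floor visible around them. Their tops are at about 45 mm and level. The spatula and shaker haven't moved.

```bash
python3 -c "
from workcell import r
print(r.finish_job())"
```

```text
the job is handed in; nothing more can be done
None
```

I placed all four pies in their matching cartons and let go of them. The final pictures show them upright, level and down in the recesses, with the shaker and spatula where they were, and I handed the job in at about 42 s.

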